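# Check-weigh two reagent packs, discard the spent one and seal the full one

## Robot

A 7-joint arm with a two-finger parallel gripper is mounted at the origin on the work surface. World frame = base frame: x ahead of the robot, y to its left, z up, the work surface at z = 0. Lengths are in mm, angles in degrees, forces in N, time in s.
With the tool pointing down it reaches from about 350 to 775 mm from the base axis. Payload 3.1 kg.
Tool frame: the origin (TCP) lies on the centre line of the jaws, within the pads' length; the fingertips stand 25 mm ahead of it and the grasp point (between the pads) lies 6 mm ahead of it; y points along the fingers, x is the direction in which the jaws open and shut, and the axes are right-handed (so a half turn about y gives the same grasp; the last joint's range is limited). The gripper opens to 85 mm and grips with 20 to 120 N. Pads are 22 mm wide; open, the fingers measure 114 mm over their backs; the gripper's body (76 mm by 85 mm) begins 54 mm behind the grasp point. The pads swing forward as they close: fully open they stand 13 mm farther back than shut.
Start: joints at [69.059, 17.813, 0.802, 86.603, -0.252, 75.585, -1.558], TCP at [175.028, -521.423, 256.304] pointing down, gripper open.
Joint ranges: [-154.91, 154.91], [-16.99, 109.72], [-72.82, 74.43], [7.12, 147.25], [-82.49, 262.49], [11.32, 116.49], [-174.64, 174.64]. Speed limits (degrees/s): [159.86, 159.86, 180, 180, 180, 180, 180].

## Interface

Orientations are given as [roll, pitch, yaw] about the fixed x, y, z axes, in that order (R = Rz(yaw) Ry(pitch) Rx(roll)).
In Python, from plant import monitor, snapshot, camera_model, job gives the robot as it stands.
- The arm moves only by the tool play_rows, never from a script. Its argument "motion" is one flat list of numbers, 6 for each row, row after row: the shift along the tool's x, y, z in units of 60 mm (1.0 is 60 mm), then the turn, a rotation vector about the tool's x, y, z in units of 6 degrees (1.0 is 6 degrees). A call has 1 to 8 rows; each row is the pose to reach, as a shift and turn from the pose measured when the call began, along the tool's axes at that moment; what a row does not reach only later rows make up. A row lasts 1/8 s, in which the tool goes at most 62.5 mm and 10.7 degrees, less where a joint would pass 70% of its speed; a pose out of reach is approached as far as the arm can. A call with a gripper value outside its range is refused whole. "grip" is the finger opening in mm, from 0 to 85.4, set as the call begins (left out, the last holds). The fingers move at their own pace and stop on an object; "squeeze" is the grip in N (left out, the last holds). Time passes only in rows, so rows that repeat a pose let the fingers close. It gives the time, the measured TCP pose, the force and the opening at its end, in the units of the state.
- monitor.observe(): the state, without advancing time (a new reading comes with each control period).
- snapshot(name): name is "scene" or "top" or "wrist"; returns (picture, depth): 384x512x3 uint8, red, green, blue; 384x512 float32, mm along the optical axis (not along the pixel's ray), 0 where there is no reading.
- camera_model(name): a dict with "mtx" (3x3 intrinsics, pixels), "D" ([k1, k2, p1, p2, k3] as OpenCV has them; the pictures are not rectified), "T" (4x4, takes a point from camera to world coordinates). Camera axes: x right, y up, looking along -z (the intrinsics and any distortion apply to the point x, -y, -z); pixel columns grow to the right and rows downward; lengths in mm; the calibration is good to about 2 mm. A picture is of the moment at which its call begins: read the wrist's pose just before it. camera_model takes no time and is no camera call; for the wrist camera it gives the pose at the moment of the call.
- job.close_job(): hands the job in, once; it reports no verdict.
The state is a dict: "time_s": time; "joints": joint angles; "dq": joint speeds; "effort": joint torques, N m; "position": TCP position; "eef_rot": TCP orientation; "ft_force": force on the tool from outside, world axes, zero at the start; "ft_torque": the same for the moment, N m; "finger_gap": opening from 0.0 (shut) to 1.0 (fully open).
Only numpy, scipy, OpenCV 4.12 (cv2) and the standard library are available. Lean on these libraries where they do the work, as an engineer would, in place of code of your own. Each camera call takes 0.05 s, during which the arm holds its last target.

## Task

Of the two reagent packs on the shelves of the check balance one is full and one is spent, but they look alike: push one alone onto the middle of the balance pan, let go and see whether the pan sinks (full) or stays up (spent). Push the spent pack into the discard trough, so that the full one ends up standing alone on the sunk pan, and last of all, with the spent one already in the trough, press the full pack's lid fully home. Keep the packs upright and do not disturb the other things on the table.

Things in the scene. Friction and masses are not known exactly. Their poses are not given: they have to be found in the camera images.
- station: The check balance, fixed to the table: two white shelves with a steel pan between them, a grey discard trough along the robot's side, an open beam with needle and counterweight behind (+x). Origin: on the table under the centre of the pan; z up, -x side faces the robot (yaw up to 0.15 rad). Lengths along its axes are given below, from this origin.
- pan_top (a point): Centre of the pan's top face, which spans x -72 to +72, y -68 to +68 mm. 69 mm above the table when up, 1 mm below the shelves, so that packs slide onto it from either shelf; 49 mm when sunk. Its +x side is open: a needle with scale plate stands at x 95 to 205, y 25 to 50 mm, up to 130 mm high, and a 76 mm wide counterweight at x 250 mm, up to 122 mm high.
- shelf_left (a point): Centre of the top of the shelf on the balance's +y side, 70 mm above the table: x -80 to +75, y +73 to +225 mm; +x and outer ends open.
- shelf_right (a point): Centre of the top of the shelf on the balance's -y side, 70 mm above the table: x -80 to +75, y -225 to -73 mm; +x and outer ends open.
- trough (a point): Middle of the discard trough's floor, 58 mm above the table, x -80 to -227, y -225 to +225 mm inside, rims 74 mm above the table. Packs pushed towards -x off a shelf or off the raised pan slip 11 to 12 mm down into it and then stand flat on its floor (37 mm of play along x).
- pan (a joint): How far the pan has sunk, level all the way: 0 = up (empty, or carrying the spent pack), 0.020 m = fully down (top 49 mm high, carrying the full pack). Loads of more than about 0.43 kg sink it; it moves in about half a second.
- pack_a: Reagent pack, a grey plastic box 110 mm long (its x), 95 wide (its y), 55 high, too wide to grip, a white lid proud of its top; upright on one of the two shelves, x along the balance's x within 0.15 rad. Both packs look alike: one is full (0.56 to 0.69 kg), one spent (0.21 to 0.29 kg). Origin: centre of its underside; z up.
- pack_b: Reagent pack, a grey plastic box 110 mm long (its x), 95 wide (its y), 55 high, too wide to grip, a white lid proud of its top; upright on one of the two shelves, x along the balance's x within 0.15 rad. Both packs look alike: one is full (0.56 to 0.69 kg), one spent (0.21 to 0.29 kg). Origin: centre of its underside; z up.
- pack_a_lid (a joint): Lid of pack_a: 0 = fully up, 0.008 m = pressed fully home, flush with its collar. Starts at 0 to 0.003. It is stiff (about 6 N to move) and stays where it is pushed.
- pack_b_lid (a joint): Lid of pack_b: 0 = fully up, 0.008 m = pressed fully home, flush with its collar. Starts at 0 to 0.003. It is stiff (about 6 N to move) and stays where it is pushed.
- pack_a_lidtop (a point): Centre of the top face of the lid of pack_a (lid 76 x 58 mm); 67 mm above the pack's underside with the lid up, 59 mm with it home.
- pack_b_lidtop (a point): Centre of the top face of the lid of pack_b (lid 76 x 58 mm); 67 mm above the pack's underside with the lid up, 59 mm with it home.
- tube_rack: Bystander: white rack of capped tubes 100 x 150 mm, 90 mm high, left of the balance; origin under its centre.
- tip_box: Bystander: blue pipette-tip box with a clear lid 87 x 127 x 67 mm, right of the balance; origin under its centre.
- reagent_bottle: Bystander: amber bottle, 64 mm wide, 130 mm high, right of the balance; origin under its centre.
- sample_jar: Bystander: white jar 44 mm wide, 55 mm high, close behind the balance's +y shelf; origin under its centre.
- buffer_jar: Bystander: white jar 52 mm wide, 65 mm high, close behind the balance's -y shelf; origin under its centre.
- marker: Bystander: marker pen 130 mm long, lying right of the balance's -y shelf; origin under its middle.
- tray_lid: Bystander: shallow green tray 130 x 90 x 22 mm, left of the balance; origin under its centre.

How it is judged:
By the outcome, as a careful person would: the job done as asked, in the order asked, and still so for the second after the job is handed in, with the robot touching nothing.
It also fails if it takes over 61 s, if anything falls off the work surface, if the arm or the gripper's body presses on something with over 40 N, if the wrist force passes 120 N, or if a joint passes its speed limit or range.

## Working session

There is one attempt and no reset: what is moved stays moved. The work goes in short steps, Python scripts to look and compute and a tool call to move; the robot and the scene stay as the last step left them, time stands still between calls to the robot, and variables do not carry over. Pictures are saved under pics/ and viewed, and the job is handed in when it is done.

Besides the shell and the picture viewer there is one more tool, called as name(argument=value, ...), one argument or row to a line, values as JSON. play_rows: Moves the arm, as the interface text tells. Its arguments: {"type":"object","properties":{"motion":{"type":"array"},"grip":{"type":"number"},"squeeze":{"type":"number"}},"required":["motion"]}

```bash
ls; mkdir -p pics
cat > h.py <<'E'
import numpy as np, cv2
from plant import monitor, snapshot, camera_model, job
def cloud(name,save=None):
    m=camera_model(name); p,d=snapshot(name)
    if save: cv2.imwrite('pics/'+save,p[:,:,::-1])
    K=np.array(m['mtx'],float);D=np.array(m['D'],float);T=np.array(m['T'],float)
    v,u=np.mgrid[0:384,0:512]
    uv=np.stack([u,v],-1).reshape(-1,1,2).astype(np.float64)
    n=cv2.undistortPoints(uv,K,D).reshape(384,512,2)
    P=np.stack([n[...,0]*d,-n[...,1]*d,-d],-1)
    W=P@T[:3,:3].T+T[:3,3]
    W[d==0]=np.nan
    return p,d,W
E
python3 - <<'E'
from h import *
for n in ('top','scene'):
    p,d,W=cloud(n,n+'0.png'); np.savez(n+'0.npz',p=p,d=d,W=W)
print(monitor.observe())
E
```

```text
pics
{'time_s': 0.1, 'joints': array([69.05893031, 17.85702924,  0.80020313, 86.68331909, -0.2513708 ,
       75.5858288 , -1.55885663]), 'dq': array([-0.10403296, -0.08819071, -0.0026817 , -0.21532594,  0.01102107,
       -0.04335188,  0.04290995]), 'effort': array([ 7.21398319e-04, -3.80854976e+01,  1.46780438e-01, -2.31240284e+01,
        1.24482464e-02,  8.09153658e-03, -7.28894236e-06]), 'position': array([ 174.81818488, -520.83027998,  255.31448142]), 'eef_rot': array([-90.00543146,   0.1243082 , -71.44255524]), 'ft_force': array([ 0.30792232, -0.6362267 , -0.93204418]), 'ft_torque': array([ 0.01287524, -0.02154522,  0.0100764 ]), 'finger_gap': 1.0038468100744582}
```

View pics/top0.png

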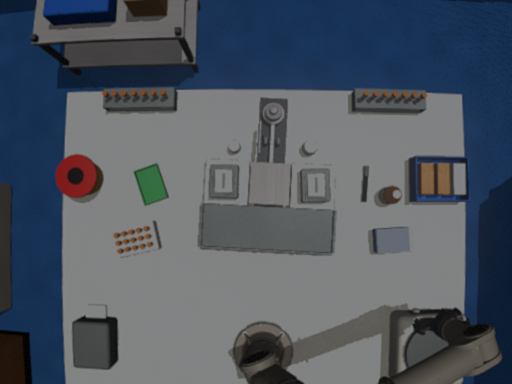

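View pics/scene0.png

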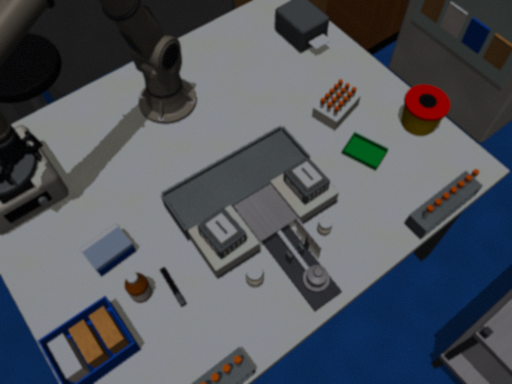

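Run:
```python
import numpy as np,cv2
for n in ('top','scene'):
    f=np.load(n+'0.npz');W=f['W'];p=f['p']
    print(n)
    pts=dict(top=[(223,181),(315,185),(270,185),(265,228),(236,147),(310,147),(273,113),(100,300)],scene=[(305,180),(222,230),(265,212),(235,180),(324,228),(255,277),(316,275),(100,150)])[n]
    for u,v in pts: print((u,v),np.nanmedian(W[v-1:v+2,u-1:u+2].reshape(-1,3),axis=0).round(1))
    # packs tops: z 110..145 mask
    z=W[...,2]
    # lids
    x,y=W[...,0],W[...,1]
    for lo,hi in((60,85),(115,145)):
        m=((z>lo)&(z<hi)&(x>250)&(x<700)&(abs(y)<330)).astype(np.uint8)
        k,l,s,c=cv2.connectedComponentsWithStats(m)
        for i in range(1,k):
            if s[i,4]>40:
                q=W[l==i]; r=cv2.minAreaRect(q[:,:2].astype(np.float32))
                print(lo,s[i],q.mean(0).round(1),r)
    p=f['p']
    c=p[90:270,190:350] if n=='top' else p[120:310,150:350]
    cv2.imwrite(f'pics/{n}0z.png',cv2.resize(np.clip(c[:,:,::-1]*1.5,0,255).astype(np.uint8),None,fx=4 if n=='top' else 3,fy=3,interpolation=cv2.INTER_CUBIC))
```

```text
top
(223, 181) [600.7 132.7 136.6]
(315, 185) [ 589.5 -170.6  134.3]
(270, 185) [592.8 -23.   67.6]
(265, 228) [444.9  -6.6  57. ]
(236, 147) [726.2  96.2  54.7]
(310, 147) [ 726.6 -161.4   63.8]
(273, 113) [837.  -31.6 101. ]
(100, 300) [172.4 599.   -2.1]
60 [ 198  158  139   97 2690] [546.2 -17.5  69.6] ((520.6412963867188, -16.941802978515625), (468.9753112792969, 311.72027587890625), 87.25247955322266)
60 [ 249  161   42   44 1633] [600.2 -20.9  68.3] ((600.6272583007812, -20.605819702148438), (136.96060180664062, 143.97740173339844), 87.17951965332031)
115 [209 164  30  34 940] [602.9 132.8 129.4] ((603.9228515625, 133.8412322998047), (95.94072723388672, 111.31268310546875), 88.58184814453125)
115 [301 168  30  34 940] [ 591.7 -171.9  129.7] ((591.8285522460938, -173.16278076171875), (111.26484680175781, 95.8843765258789), 2.0845208168029785)
scene
(305, 180) [617.7 113.  135.4]
(222, 230) [ 602.  -176.9  136. ]
(265, 212) [603.5 -23.8  67.5]
(235, 180) [452.1 -26.2  58.6]
(324, 228) [744.7  90.4  44.8]
(255, 277) [ 747.  -171.7   65.3]
(316, 275) [854.4 -44.5 100.7]
(100, 150) [  45.5 -300.6   -0.8]
60 [ 161  126  178  146 4877] [576.2 -44.3  69.3] ((519.6840209960938, -22.22930908203125), (458.5251159667969, 314.161376953125), 87.22918701171875)
60 [278 127  32  31 157] [457.9 211.1  69.4] ((460.96514892578125, 212.3388214111328), (142.2057647705078, 29.374740600585938), 6.447218894958496)
115 [ 284  157   46   40 1020] [608.7 127.1 129.6] ((603.9715576171875, 130.8145294189453), (96.99608612060547, 112.41130065917969), 88.44802856445312)
115 [ 197  207   49   47 1215] [ 596.8 -176.6  129.9] ((592.2499389648438, -174.0024871826172), (111.90560913085938, 96.56234741210938), 1.5477643013000488)
```

```bash
cat >> h.py <<'E'
from scipy.spatial.transform import Rotation as R
S=np.array([600.6,-20.6]);Y=-2.8
def st(xs,ys):
    c,s=np.cos(np.radians(Y)),np.sin(np.radians(Y)); return S+[c*xs-s*ys,s*xs+c*ys]
def inv(x,y):
    c,s=np.cos(np.radians(Y)),np.sin(np.radians(Y)); d=np.array([x,y])-S; return np.array([c*d[0]+s*d[1],-s*d[0]+c*d[1]])
def go(*tg):
    o=monitor.observe(); R0=R.from_euler('xyz',o['eef_rot'],degrees=True)
    print('t',o['time_s'].__round__(2),'pos',o['position'].round(1),'st',inv(*o['position'][:2]).round(1),'rot',o['eef_rot'].round(1),'F',o['ft_force'].round(1),'gap',round(o['finger_gap'],3))
    for xs,ys,z,yr in tg:
        p=np.append(st(xs,ys),z); R1=R.from_euler('xyz',[-90,0,Y+yr],degrees=True)
        d=p-o['position']; print(R0.inv().apply(d/60).round(3),((R0.inv()*R1).as_rotvec(degrees=True)/6).round(2), 'dist',np.linalg.norm(d).round(0))
E
python3 - <<'E'
from h import *
go((-1,-240,190,0),(-1,-240,102,0))
E
```

```text
t 0.1 pos [ 174.8 -520.8  255.3] st [-400.8 -520.4] rot [-90.    0.1 -71.4] F [ 0.3 -0.6 -0.9] gap 1.004
[-1.924  1.092  7.909] [-1.000e-02 -1.144e+01 -2.000e-02] dist 493.0
[-1.92   2.559  7.909] [-1.000e-02 -1.144e+01 -2.000e-02] dist 512.0
```

View pics/top0z.png

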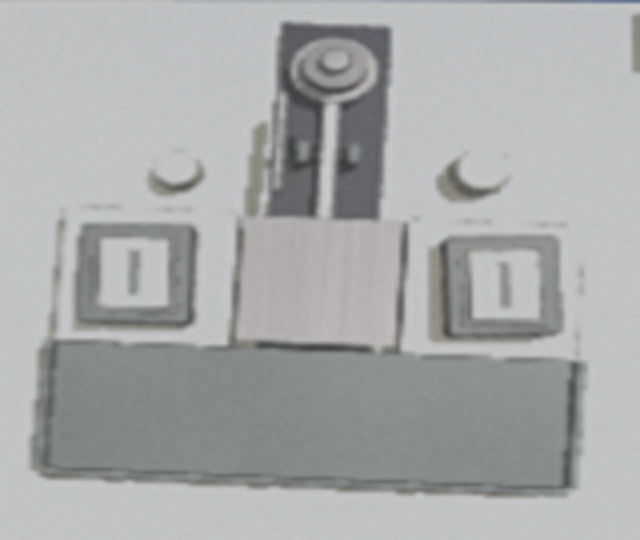

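play_rows(
  motion=[-1.92,1.09,7.9,0,-11.44,0,-1.92,1.09,7.9,0,-11.44,0,-1.92,1.09,7.9,0,-11.44,0,-1.92,1.09,7.9,0,-11.44,0,-1.92,1.09,7.9,0,-11.44,0,-1.92,1.09,7.9,0,-11.44,0,-1.92,1.09,7.9,0,-11.44,0,-1.92,1.09,7.9,0,-11.44,0],
  grip=60,
)

```text
time_s: 1.1
position: [588.9, -258.9, 189.1]
eef_rot: [-89.8, 0.1, -2.7]
ft_force: [0.8, -0.5, 0.6]
finger_gap: 0.699
```

Run:
```python
from h import *
go((-1,-240,190,0),(-1,-240,102,0))
```

```text
t 1.1 pos [ 588.9 -258.9  189.1] st [-1.000e-01 -2.386e+02] rot [-89.8   0.1  -2.7] F [ 0.8 -0.5  0.6] gap 0.699
[-0.016 -0.015 -0.024] [-0.03  0.01 -0.02] dist 2.0
[-0.013  1.452 -0.028] [-0.03  0.01 -0.02] dist 87.0
```

Descend, then check tip geometry in pictures.

play_rows(
  motion=[0,0.75,-0.03,0,0,0,0,1.3,-0.03,0,0,0,0,1.45,-0.03,0,0,0,0,1.45,-0.03,0,0,0],
)

```text
time_s: 1.6
position: [588.4, -260.6, 101.9]
eef_rot: [-89.8, 0.1, -2.8]
ft_force: [-0.6, -0.7, 0.5]
finger_gap: 0.704
```

Run:
```python
from h import *
go((-1,-205,102,0),(-1,-59,102,0))
p,d,W=cloud('scene')
c=p[170:330,140:350]; cv2.imwrite('pics/s1.png',cv2.resize(np.clip(c[:,:,::-1]*1.4,0,255).astype(np.uint8),None,fx=3.5,fy=3.5,interpolation=cv2.INTER_CUBIC))
p,d,W=cloud('wrist'); cv2.imwrite('pics/w1.png',p[:,:,::-1])
```

```text
t 1.6 pos [ 588.4 -260.6  101.9] st [  -0.5 -240.3] rot [-89.8   0.1  -2.8] F [-0.6 -0.7  0.5] gap 0.704
[-0.009  0.     0.589] [-0.03  0.01 -0.02] dist 35.0
[-0.007  0.008  3.022] [-0.03  0.01 -0.02] dist 181.0
```

View pics/s1.png

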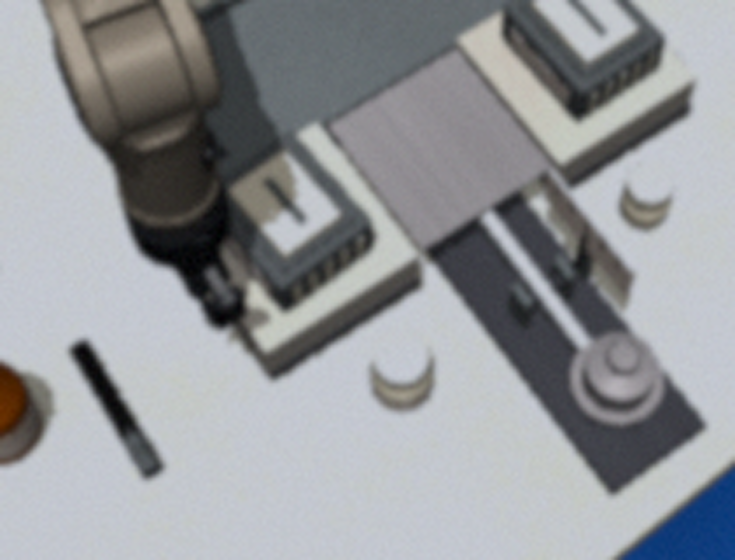

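View pics/w1.png

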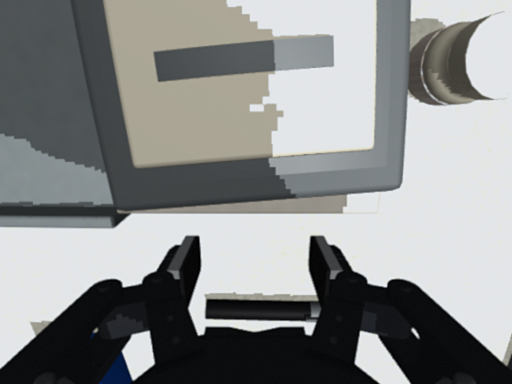

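play_rows(
  motion=[0,0,0.3,0,0,0,0,0,0.5,0,0,0,0,0,0.75,0,0,0,0,0,1.0,0,0,0,0,0,1.25,0,0,0,0,0,1.5,0,0,0,0,0,1.7,0,0,0,0,0,1.8,0,0,0],
)

```text
time_s: 2.7
position: [595.0, -151.6, 104.1]
eef_rot: [-89.9, -0.1, -2.7]
ft_force: [0.1, -1.4, 0.4]
finger_gap: 0.705
```

Run:
```python
from h import *
go((-1,-59,102,0))
p,d,W=cloud('wrist'); cv2.imwrite('pics/w2.png',p[:,:,::-1])
```

```text
t 2.7 pos [ 595.  -151.6  104.1] st [   0.8 -131.2] rot [-89.9  -0.1  -2.7] F [ 0.1 -1.4  0.4] gap 0.705
[-0.027  0.037  1.203] [-0.02  0.02  0.01] dist 72.0
```

View pics/w2.png

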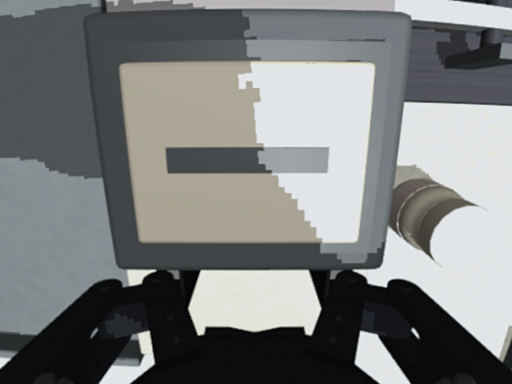

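```bash
cat >> h.py <<'E'
def packs(name='wrist',zlo=95,save=None):
    p,d,W=cloud(name,save); z=W[...,2];x,y=W[...,0],W[...,1]
    m=((z>zlo)&(z<145)&(x>330)&(x<690)&(abs(y+20)<260)).astype(np.uint8)
    m=cv2.morphologyEx(m,cv2.MORPH_OPEN,np.ones((3,3)))
    k,l,s,c=cv2.connectedComponentsWithStats(m)
    for i in range(1,k):
        if s[i,4]>200:
            q=W[l==i]; r=cv2.minAreaRect(q[:,:2].astype(np.float32))
            zz=q[:,2]; h,e=np.histogram(zz,bins=np.arange(zlo,147,2)); j=np.argsort(h)[-3:]
            print(name,s[i],'st',inv(*r[0]).round(1),'size',np.round(r[1],1),'ang',round(r[2]-Y,1),'zmax',np.percentile(zz,98).round(1),'zmodes',[(e[a]+1,h[a]) for a in j])
    return p,d,W
E
python3 - <<'E'
from h import *
packs('wrist',115)
E
```

```text
wrist [   73     9   361   348 86907] st [  1.3 -82.9] size [120.1 126.3] ang 90.1 zmax 140.3 zmodes [(np.int64(128), np.int64(10152)), (np.int64(124), np.int64(14333)), (np.int64(136), np.int64(36757))]
```

play_rows(
  motion=[0,0,0.2,0,0,0,0,0,0.4,0,0,0,-0.01,0,0.6,0,0,0,-0.02,0,0.8,0,0,0,-0.02,0,1.0,0,0,0,-0.02,0,1.12,0,0,0,-0.02,0,1.19,0,0,0,-0.02,0,1.19,0,0,0],
)

```text
time_s: 3.8
position: [597.2, -79.7, 104.3]
eef_rot: [-89.8, -0.1, -2.7]
ft_force: [-0.4, 0.5, -0.1]
finger_gap: 0.706
```

Run:
```python
from h import *
go((-1,-60,102,0))
p,d,W=packs('wrist',93,'w3.png')
```

```text
t 3.8 pos [597.2 -79.7 104.3] st [ -0.5 -59.2] rot [-89.8  -0.1  -2.7] F [-0.4  0.5 -0.1] gap 0.706
[-0.008  0.038 -0.013] [-0.03  0.02  0.01] dist 2.0
wrist [   74     7   363   348 86433] st [  0. -11.] size [120.7 126.7] ang 90.1 zmax 140.5 zmodes [(np.int64(124), np.int64(12496)), (np.int64(136), np.int64(21705)), (np.int64(134), np.int64(22299))]
```

View pics/w3.png

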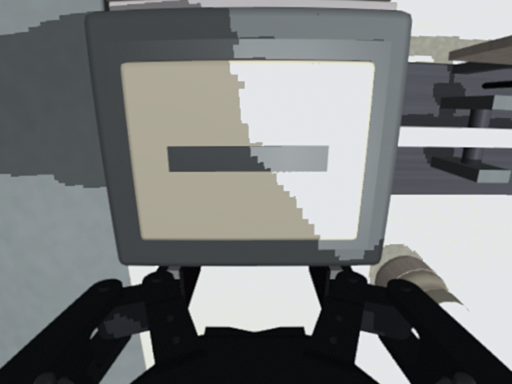

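play_rows(
  motion=[0,0,-0.5,0,0,0,0,0,-0.7,0,0,0,0,0,-0.7,0,0,0,0,0,-0.7,0,0,0,0,0,-0.7,0,0,0,0,0,-0.7,0,0,0,0,0,-0.7,0,0,0],
)

```text
time_s: 4.72
position: [595.3, -121.6, 104.1]
eef_rot: [-89.8, -0.1, -2.6]
ft_force: [1.0, -0.1, 1.1]
finger_gap: 0.702
```

Run:
```python
from h import *
p,d,W=packs('wrist',93,'w4.png')
go((85,-10,170,-90),(85,-10,106,-90))
packs('scene',93)
```

```text
wrist [   82     0   332   167 52070] st [ -2.1 -18.4] size [ 56.1 109.1] ang 90.2 zmax 136.4 zmodes [(np.int64(124), np.int64(7989)), (np.int64(134), np.int64(14457)), (np.int64(136), np.int64(14943))]
wrist [  76  240  122  115 5626] st [-42.7 -99.3] size [40.5 27.3] ang 4.0 zmax 143.9 zmodes [(np.int64(136), np.int64(733)), (np.int64(140), np.int64(871)), (np.int64(138), np.int64(872))]
wrist [ 311  240  125  116 5644] st [ 43.5 -98.9] size [27.4 40.3] ang 86.7 zmax 144.1 zmodes [(np.int64(136), np.int64(694)), (np.int64(140), np.int64(865)), (np.int64(138), np.int64(898))]
t 4.78 pos [ 595.3 -121.8  104.1] st [  -0.4 -101.3] rot [-89.8  -0.1  -2.7] F [-0.4  0.4 -0.3] gap 0.701
[ 1.428 -1.091  1.522] [-0.04 15.02 -0.02] dist 141.0
[ 1.427 -0.024  1.518] [-0.04 15.02 -0.02] dist 125.0
scene [ 283  157   47   44 1189] st [ -3.8 151.6] size [ 98.1 113.7] ang 91.6 zmax 139.6 zmodes [(np.int64(124), np.int64(113)), (np.int64(136), np.int64(116)), (np.int64(126), np.int64(118))]
scene [ 249  183   40   45 1178] st [-0.2 -2.1] size [ 96.9 112. ] ang 90.7 zmax 139.9 zmodes [(np.int64(126), np.int64(119)), (np.int64(124), np.int64(122)), (np.int64(136), np.int64(145))]
```

View pics/w4.png

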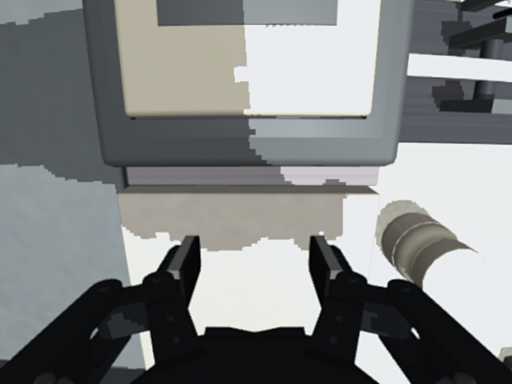

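Run:
```python
from h import *
go((-20,-101,190,90),(74,-12,185,90))
```

```text
t 4.83 pos [ 595.3 -121.8  104.1] st [  -0.4 -101.4] rot [-89.8  -0.1  -2.7] F [0.7 0.  0.4] gap 0.701
[-0.325 -1.432  0.012] [ -0.02 -14.98   0.04] dist 88.0
[ 1.245 -1.341  1.491] [ -0.02 -14.98   0.04] dist 142.0
```

play_rows(
  motion=[0,-0.9,0,0,0,0,0,-1.35,0,0,-1.7,0,0.4,-1.35,0.4,0,-3.4,0,0.8,-1.35,0.8,0,-5.1,0,1.24,-1.35,1.1,0,-6.8,0,1.24,-1.35,1.49,0,-8.5,0,1.24,-1.35,1.49,0,-10.2,0,1.24,-1.35,1.49,0,-11.9,0],
  grip=40,
)

```text
time_s: 5.82
position: [673.7, -35.7, 185.4]
eef_rot: [-90.0, -0.2, 69.1]
ft_force: [0.1, -0.7, -0.4]
finger_gap: 0.469
```

Run:
```python
from h import *
go((74,-12,185,90),(74,-12,106,90))
```

```text
t 5.83 pos [673.7 -35.7 185.4] st [ 73.7 -11.5] rot [-90.   -0.2  69.1] F [ 0.1 -0.7 -0.4] gap 0.469
[-0.006  0.006 -0.007] [ 0.   -3.01  0.03] dist 1.0
[-0.011  1.323 -0.007] [ 0.   -3.01  0.03] dist 79.0
```

play_rows(
  motion=[0,0,0,0,-1.7,0,0,0,0,0,-3.01,0,0,0,0,0,-3.01,0,0,0.35,0,0,-3.01,0],
)

```text
time_s: 6.32
position: [675.1, -35.4, 166.2]
eef_rot: [-90.3, -0.2, 87.0]
ft_force: [-0.7, 0.3, 0.2]
finger_gap: 0.469
```

Run:
```python
from h import *
packs('wrist',93,'w5.png')
go((74,-12,106,90))
```

```text
wrist [  185     0   181   197 32918] st [-0.4  1.3] size [ 95.6 106.8] ang 90.3 zmax 136.2 zmodes [(np.int64(124), np.int64(5532)), (np.int64(136), np.int64(8301)), (np.int64(134), np.int64(8714))]
wrist [  421     0    91   194 15215] st [ -3.6 128.3] size [111.9  48.9] ang 4.8 zmax 135.6 zmodes [(np.int64(126), np.int64(1104)), (np.int64(128), np.int64(2076)), (np.int64(124), np.int64(3633))]
t 6.38 pos [672.6 -35.9 161.5] st [ 72.6 -11.7] rot [-89.9  -0.2  87. ] F [-1.3 -1.  -2.2] gap 0.465
[-0.007  0.924 -0.025] [-0.02 -0.03  0.03] dist 55.0
```

View pics/w5.png

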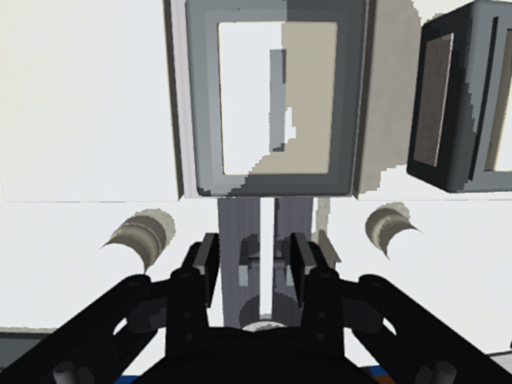

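play_rows(
  motion=[0,0.4,0,0,0,0,0,0.75,0,0,0,0,0,0.92,0,0,0,0,0,0.92,0,0,0,0],
)

```text
time_s: 6.88
position: [672.1, -35.8, 105.7]
eef_rot: [-89.8, -0.2, 87.0]
ft_force: [-1.0, 0.6, -0.1]
finger_gap: 0.471
```

Run:
```python
from h import *
packs('wrist',93,'w6.png')
go((-82,-12,106,90))
```

```text
wrist [   95     0   336   353 74024] st [23.7 -9.4] size [115.5 123.8] ang 90.0 zmax 140.1 zmodes [(np.int64(124), np.int64(8556)), (np.int64(134), np.int64(21075)), (np.int64(136), np.int64(21980))]
wrist [ 484   68   28  161 2359] st [ 14.3 107.9] size [ 4.7 73.4] ang 92.6 zmax 108.8 zmodes [(np.int64(94), np.int64(374)), (np.int64(98), np.int64(401)), (np.int64(96), np.int64(466))]
t 6.92 pos [672.7 -35.7 106.7] st [ 72.7 -11.5] rot [-89.9  -0.2  87. ] F [ 0.  -0.2  0.1] gap 0.466
[-0.016  0.017  2.579] [-0.02 -0.03  0.03] dist 155.0
```

View pics/w6.png

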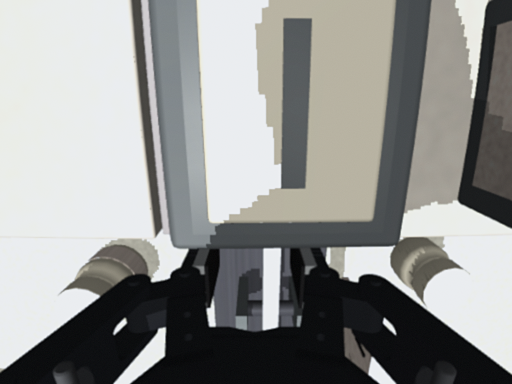

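play_rows(
  motion=[-0.01,0,0.2,0,0,0,-0.01,0,0.45,0,0,0,-0.01,0,0.7,0,0,0,-0.01,0,0.95,0,0,0,-0.01,0,1.2,0,0,0,-0.01,0,1.4,0,0,0,-0.01,0,1.6,0,0,0,-0.01,0,1.75,0,0,0],
)

```text
time_s: 7.92
position: [567.4, -30.7, 107.3]
eef_rot: [-89.9, -0.2, 87.0]
ft_force: [0.5, -0.7, 0.3]
finger_gap: 0.465
```

Run:
```python
from h import *
go((-82,-12,106,90))
cloud('wrist','w7.png')
```

```text
t 7.92 pos [567.4 -30.7 107.3] st [-32.7 -11.7] rot [-89.9  -0.2  87. ] F [ 0.5 -0.7  0.3] gap 0.465
[-0.007  0.023  0.822] [-0.01 -0.03  0.03] dist 49.0
```

View pics/w7.png

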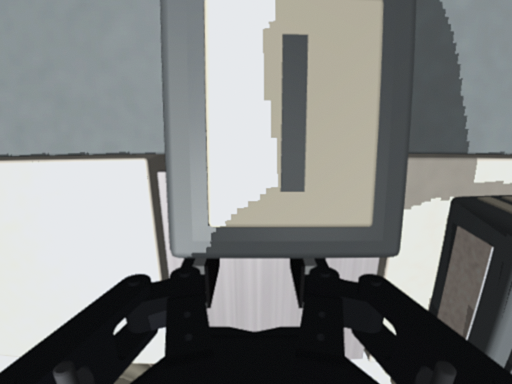

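play_rows(
  motion=[0,0,0.15,0,0,0,0,0,0.3,0,0,0,0,0,0.45,0,0,0,0,0,0.6,0,0,0,0,0,0.72,0,0,0,0,0,0.82,0,0,0,0,0,0.84,0,0,0,0,0,0.84,0,0,0],
)

```text
time_s: 8.98
position: [515.2, -28.1, 107.1]
eef_rot: [-89.7, -0.1, 87.0]
ft_force: [0.4, 0.1, 0.0]
finger_gap: 0.466
```

Run:
```python
from h import *
go((-70,-12,106,90),(-70,-12,200,90))
cloud('wrist','w8.png')
packs('scene',85)
```

```text
t 8.97 pos [515.2 -28.1 107.1] st [-84.9 -11.7] rot [-89.7  -0.1  87. ] F [0.4 0.1 0. ] gap 0.466
[-0.004  0.017 -0.249] [-0.05 -0.03  0.02] dist 15.0
[-1.00e-03 -1.55e+00 -2.42e-01] [-0.05 -0.03  0.02] dist 94.0
scene [216 156  17  24 293] st [-175.6  -32.9] size [49.2 87.3] ang 60.2 zmax 128.1 zmodes [(np.int64(114), np.int64(28)), (np.int64(116), np.int64(31)), (np.int64(112), np.int64(37))]
scene [ 284  157   46   45 1251] st [ -3.3 152.2] size [ 99.5 112.6] ang 92.0 zmax 139.6 zmodes [(np.int64(136), np.int64(113)), (np.int64(128), np.int64(114)), (np.int64(124), np.int64(126))]
```

View pics/w8.png

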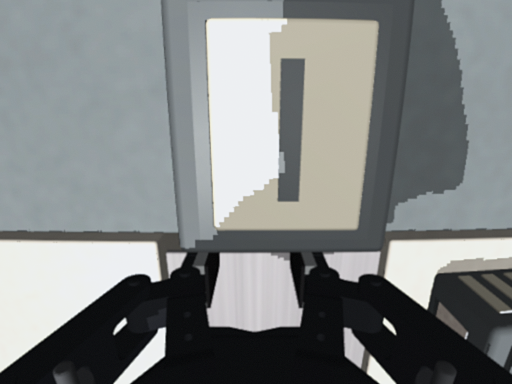

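play_rows(
  motion=[0,0,-0.3,0,0,0,0,-0.8,-0.3,0,0,0,0,-1.55,-0.3,0,0,0,0,-1.55,-0.3,0,0,0],
)

```text
time_s: 9.57
position: [536.6, -28.4, 203.8]
eef_rot: [-90.2, -0.2, 87.0]
ft_force: [0.1, -0.2, -0.2]
finger_gap: 0.47
```

Run:
```python
from h import *
packs('wrist',85,'w9.png')
go((0,243,200,180),(0,243,200,0))
print(monitor.observe()['joints'].round(0))
```

```text
wrist [  202     6   139   159 20786] st [-150.6    1.8] size [ 95.5 108.6] ang 89.9 zmax 125.2 zmodes [(np.int64(116), np.int64(3050)), (np.int64(112), np.int64(5241)), (np.int64(124), np.int64(8212))]
wrist [  374   197   138   126 13113] st [ -5.9 154.1] size [ 96.7 112.4] ang 92.1 zmax 136.7 zmodes [(np.int64(128), np.int64(1224)), (np.int64(124), np.int64(2202)), (np.int64(136), np.int64(4083))]
t 9.62 pos [534.9 -29.  201.5] st [-65.2 -11.6] rot [-89.9  -0.1  87. ] F [-0.  -0.4 -0.4] gap 0.472
[ 4.246  0.033 -1.074] [ 1.000e-02 -1.503e+01  3.000e-02] dist 263.0
[ 4.246  0.033 -1.074] [-3.000e-02  1.497e+01  1.000e-02] dist 263.0
[ 36.  25. -47.  93.  19.  71.  72.]
```

View pics/w9.png

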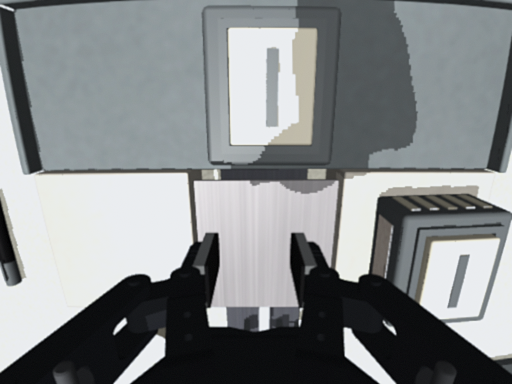

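play_rows(
  motion=[0.6,0,-0.2,0,1.7,0,1.2,0,-0.4,0,3.4,0,1.8,0,-0.6,0,5.1,0,2.4,0,-0.8,0,6.8,0,3.0,0,-1.0,0,8.5,0,3.6,0,-1.0,0,10.2,0,4.24,0,-1.0,0,11.9,0,4.24,0,-1.0,0,13.6,0],
  grip=60,
)

```text
time_s: 10.62
position: [605.3, 227.4, 199.5]
eef_rot: [-89.7, 0.3, 5.5]
ft_force: [-0.0, -0.6, -0.1]
finger_gap: 0.7
```

Run:
```python
from h import *
go((-4,246,160,0),(-4,246,102,0))
print(monitor.observe()['joints'].round(0))
```

```text
t 10.62 pos [605.3 227.4 199.5] st [ -7.5 247.9] rot [-89.7   0.3   5.5] F [-0.  -0.6 -0.1] gap 0.7
[ 0.056  0.658 -0.043] [-0.05  1.39 -0.06] dist 40.0
[ 0.062  1.625 -0.048] [-0.05  1.39 -0.06] dist 98.0
[ -5.  34. -28.  74.  15.  76. -27.]
```

play_rows(
  motion=[0.06,0,-0.04,-0.05,1.39,-0.06,0.06,0.6,-0.04,-0.05,1.39,-0.06,0.06,1.2,-0.04,-0.05,1.39,-0.06,0.06,1.62,-0.04,-0.05,1.39,-0.06,0.06,1.62,-0.04,-0.05,1.39,-0.06],
)

```text
time_s: 11.25
position: [605.5, 224.1, 97.7]
eef_rot: [-90.3, 0.5, -2.8]
ft_force: [-0.3, 0.1, 0.1]
finger_gap: 0.701
```

Run:
```python
from h import *
p,d,W=packs('scene',85)
c=p[120:280,200:410]; cv2.imwrite('pics/s2.png',cv2.resize(np.clip(c[:,:,::-1]*1.4,0,255).astype(np.uint8),None,fx=3.5,fy=3.5,interpolation=cv2.INTER_CUBIC))
go((-4,61,102,0))
```

```text
scene [ 216  151   44   41 1102] st [-149.2   -1.6] size [ 97.2 114. ] ang 89.3 zmax 128.3 zmodes [(np.int64(124), np.int64(108)), (np.int64(112), np.int64(111)), (np.int64(114), np.int64(116))]
scene [ 283  157   47   45 1252] st [ -3.8 151.5] size [ 97.7 114.7] ang 91.2 zmax 140.0 zmodes [(np.int64(124), np.int64(114)), (np.int64(126), np.int64(120)), (np.int64(136), np.int64(126))]
t 11.3 pos [607.1 225.  100. ] st [ -5.5 245.6] rot [-90.2   0.2  -2.8] F [0.4 0.2 0.6] gap 0.699
[ 0.025 -0.025 -3.077] [ 0.03  0.   -0.04] dist 185.0
```

View pics/s2.png

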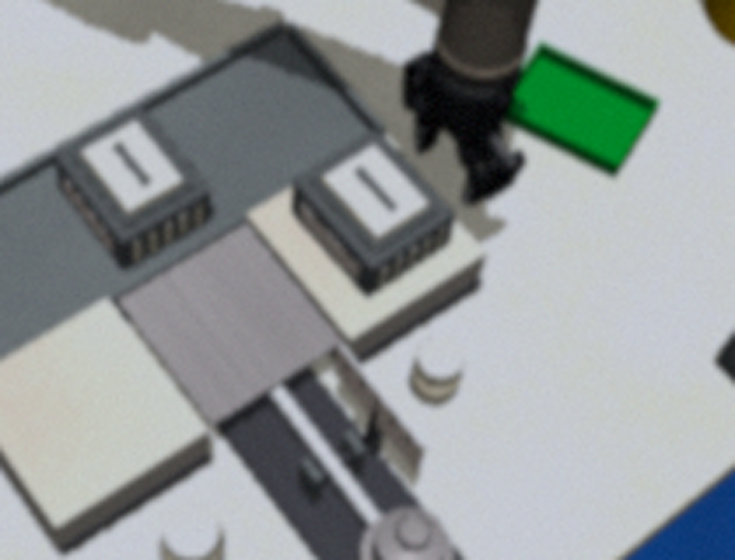

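play_rows(
  motion=[0.02,-0.03,-0.3,0,0,0,0.02,-0.03,-0.5,0,0,0,0.02,-0.03,-0.75,0,0,0,0.02,-0.03,-1.0,0,0,0,0.02,-0.03,-1.25,0,0,0,0.02,-0.03,-1.5,0,0,0,0.02,-0.03,-1.7,0,0,0,0.02,-0.03,-1.8,0,0,0],
)

```text
time_s: 12.3
position: [603.6, 116.7, 103.0]
eef_rot: [-90.1, 0.1, -2.8]
ft_force: [0.0, 5.9, 6.2]
finger_gap: 0.704
```

Run:
```python
from h import *
p,d,W=packs('scene',85)
c=p[120:280,200:410]; cv2.imwrite('pics/s3.png',cv2.resize(np.clip(c[:,:,::-1]*1.4,0,255).astype(np.uint8),None,fx=3.5,fy=3.5,interpolation=cv2.INTER_CUBIC))
go((-4,61,102,0))
```

```text
scene [ 216  151   44   41 1087] st [-150.7   -1.5] size [ 98.1 114.4] ang 89.9 zmax 128.4 zmodes [(np.int64(116), np.int64(102)), (np.int64(112), np.int64(105)), (np.int64(124), np.int64(119))]
scene [ 263  169   50   45 1347] st [-3.8 83.5] size [119.3 117.2] ang 85.4 zmax 139.8 zmodes [(np.int64(124), np.int64(117)), (np.int64(134), np.int64(127)), (np.int64(136), np.int64(138))]
t 12.35 pos [603.7 116.  103. ] st [ -3.6 136.6] rot [-90.1   0.1  -2.9] F [0.6 4.  4.7] gap 0.702
[-0.005  0.019 -1.26 ] [ 0.02 -0.01 -0.02] dist 76.0
```

View pics/s3.png

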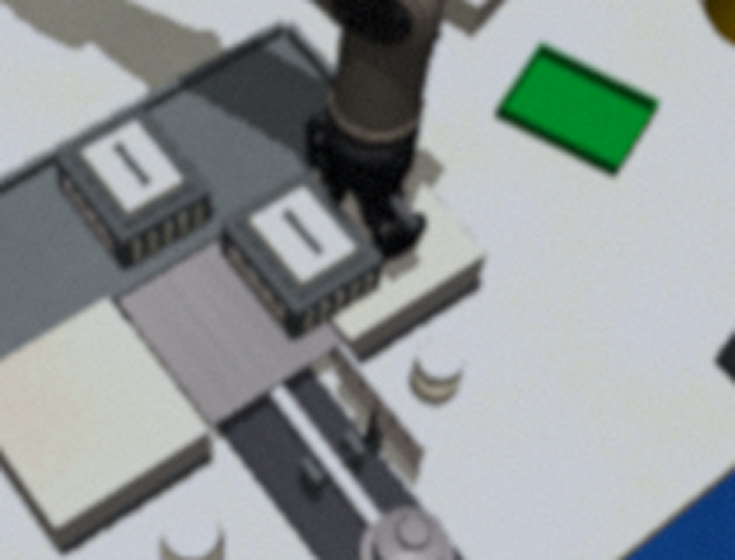

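play_rows(
  motion=[0,0,-0.25,0,0,0,0,0,-0.45,0,0,0,0,0,-0.65,0,0,0,0,0,-0.85,0,0,0,0,0,-1.03,0,0,0,0,0,-1.18,0,0,0,0,0,-1.25,0,0,0,0,0,-1.25,0,0,0],
)

```text
time_s: 13.35
position: [599.8, 39.6, 102.9]
eef_rot: [-90.2, 0.2, -2.9]
ft_force: [0.5, -0.1, -0.2]
finger_gap: 0.705
```

Run:
```python
from h import *
p,d,W=packs('scene',85)
c=p[120:280,200:410]; cv2.imwrite('pics/s4.png',cv2.resize(np.clip(c[:,:,::-1]*1.4,0,255).astype(np.uint8),None,fx=3.5,fy=3.5,interpolation=cv2.INTER_CUBIC))
go((-4,61,102,0))
```

```text
scene [ 216  151   44   42 1113] st [-148.5   -1.2] size [ 96.7 114.1] ang 89.6 zmax 128.3 zmodes [(np.int64(114), np.int64(101)), (np.int64(112), np.int64(116)), (np.int64(124), np.int64(127))]
scene [ 242  185   49   43 1222] st [-2.7  5.5] size [112.  116.4] ang 88.1 zmax 128.6 zmodes [(np.int64(106), np.int64(121)), (np.int64(104), np.int64(138)), (np.int64(114), np.int64(142))]
t 13.4 pos [600.   39.9 103.1] st [-3.6 60.4] rot [-90.2   0.1  -2.9] F [-0.2 -0.9 -0.2] gap 0.703
[-0.007  0.019  0.01 ] [ 0.04 -0.02 -0.02] dist 1.0
```

View pics/s4.png

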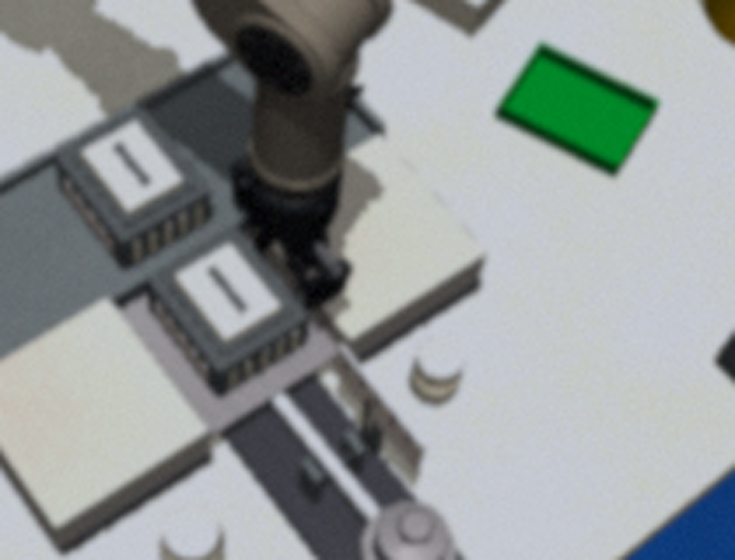

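play_rows(
  motion=[0,0,0.4,0,0,0,0,-0.8,0.5,0,0,0,0,-1.6,0.5,0,0,0,0,-1.6,0.5,0,0,0],
  grip=60,
)

```text
time_s: 13.9
position: [604.9, 71.1, 204.5]
eef_rot: [-90.2, -0.5, -2.9]
ft_force: [-0.1, 0.1, -0.6]
finger_gap: 0.702
```

Run:
```python
from h import *
p,d,W=packs('scene',85)
p,d,W=packs('top',85)
go((-4,0,170,0),(-4,0,145,0))
```

```text
scene [ 216  151   44   41 1104] st [-149.8   -1. ] size [ 97.2 115.2] ang 89.1 zmax 128.7 zmodes [(np.int64(124), np.int64(103)), (np.int64(114), np.int64(106)), (np.int64(122), np.int64(109))]
scene [ 242  185   46   43 1143] st [-4.9 -0.9] size [ 98.1 112.5] ang 88.9 zmax 119.3 zmodes [(np.int64(116), np.int64(117)), (np.int64(106), np.int64(126)), (np.int64(114), np.int64(131))]
top [256 167  28  34 836] st [-4.4 -0.7] size [112.3  91.6] ang 3.2 zmax 120.2 zmodes [(np.int64(104), np.int64(89)), (np.int64(116), np.int64(93)), (np.int64(112), np.int64(95))]
top [266 210  16  34 359] st [-148.2  -21.7] size [110.5  50.4] ang 3.4 zmax 129.4 zmodes [(np.int64(110), np.int64(37)), (np.int64(114), np.int64(45)), (np.int64(116), np.int64(46))]
t 14.0 pos [602.   69.9 199.6] st [-3.1 90.5] rot [-90.3   0.1  -2.9] F [-0.4 -0.7 -1. ] gap 0.701
[-0.012  0.5   -1.505] [ 0.05 -0.02 -0.01] dist 95.0
[-0.012  0.917 -1.503] [ 0.05 -0.02 -0.01] dist 106.0
```

play_rows(
  motion=[0,0,-0.7,0,0,0,-0.03,0.2,-1.3,0,0,0,-0.03,0.5,-1.51,0.05,0,0,-0.03,0.5,-1.51,0.05,0,0,-0.03,0.5,-1.51,0.05,0,0,-0.03,0.5,-1.51,0.05,0,0],
  grip=0,
)

```text
time_s: 14.75
position: [596.0, -18.8, 170.7]
eef_rot: [-89.9, 0.0, -2.8]
ft_force: [0.1, 0.1, -0.1]
finger_gap: 0.001
```

Run:
```python
from h import *
cloud('wrist','w10.png')
go((-5,-1,145,0),(-5,-1,133,0))
```

```text
t 14.8 pos [596.  -19.  170.7] st [-4.7  1.4] rot [-89.9   0.   -2.8] F [-0.3 -0.4 -0.1] gap -0.002
[-0.005  0.429 -0.04 ] [-0.01  0.   -0.  ] dist 26.0
[-0.005  0.629 -0.04 ] [-0.01  0.   -0.  ] dist 38.0
```

View pics/w10.png

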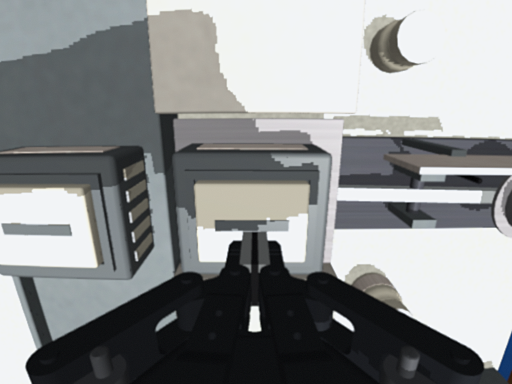

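play_rows(
  motion=[0,0.3,-0.04,0,0,0,0,0.45,-0.04,0,0,0,0,0.5,-0.04,0,0,0,0,0.54,-0.04,0,0,0,0,0.58,-0.04,0,0,0,0,0.61,-0.04,0,0,0,0,0.61,-0.04,0,0,0],
)

```text
time_s: 15.68
position: [595.1, -21.4, 134.6]
eef_rot: [-90.0, 0.1, -2.8]
ft_force: [-2.7, 0.3, 4.0]
finger_gap: 0.003
```

play_rows(
  motion=[0,0.02,0,0,0,0,0,0.05,0,0,0,0,0,0.05,0,0,0,0],
)

```text
time_s: 16.05
position: [595.2, -21.4, 133.1]
eef_rot: [-90.0, 0.1, -2.8]
ft_force: [-3.8, -0.4, 8.9]
finger_gap: -0.0
```

play_rows(
  motion=[0,0.03,0,0,0,0,0,0.06,0,0,0,0,0,0.06,0,0,0,0,0,0.06,0,0,0,0],
)

```text
time_s: 16.55
position: [595.4, -21.4, 132.9]
eef_rot: [-90.0, -0.0, -2.8]
ft_force: [-7.6, -0.8, 16.7]
finger_gap: -0.002
```

play_rows(
  motion=[-0.01,0.06,0,0,0,0,-0.03,0.1,0,0,0,0,-0.03,0.1,0,0,0,0,-0.03,0.1,0,0,0,0],
)

```text
time_s: 17.05
position: [595.2, -21.3, 132.8]
eef_rot: [-90.1, -0.3, -2.8]
ft_force: [-7.7, -0.9, 24.0]
finger_gap: -0.001
```

Firm stop at 24 N. Retreat straight up and check.

play_rows(
  motion=[0,-0.2,0,0,0,0,0,-0.7,0,0,0,0,0,-1.3,0.4,0,0,0,0,-1.8,0.9,0,0,0,0,-2.0,1.4,0,0,0,0,-2.0,1.9,0,0,0,0,-2.0,2.4,0,0,0,0,-2.0,2.6,0,0,0],
)

```text
time_s: 18.05
position: [601.9, 137.5, 252.2]
eef_rot: [-90.0, -0.3, -2.6]
ft_force: [-0.4, -0.6, 0.3]
finger_gap: 0.0
```

Run:
```python
from h import *
for n in('scene','top'):
    p,d,W=packs(n,85)
    z=W[...,2]; 
    for xs,ys,l in((-4,0,'full lid'),(-150,1,'spent lid'),(50,50,'pan'),(0,-150,'shelf')):
        c=st(xs,ys); m=(abs(W[...,0]-c[0])<(18 if 'lid' in l else 8))&(abs(W[...,1]-c[1])<(18 if 'lid' in l else 8))&(z>30)
        print(n,l,np.nanmedian(z[m]).round(1),m.sum())
    if n=='scene':
        c=p[100:310,140:410]; cv2.imwrite('pics/s5.png',cv2.resize(np.clip(c[:,:,::-1]*1.4,0,255).astype(np.uint8),None,fx=2.8,fy=2.8,interpolation=cv2.INTER_CUBIC))
go()
```

```text
scene [ 216  151   44   42 1112] st [-148.9   -1.3] size [ 97.2 116.1] ang 90.0 zmax 128.4 zmodes [(np.int64(112), np.int64(104)), (np.int64(126), np.int64(105)), (np.int64(114), np.int64(107))]
scene [ 242  185   45   43 1141] st [-4.7 -1.4] size [ 97.7 113.8] ang 89.7 zmax 112.6 zmodes [(np.int64(104), np.int64(185)), (np.int64(108), np.int64(199)), (np.int64(106), np.int64(211))]
scene full lid 107.8 135
scene spent lid 124.3 121
scene pan 50.3 30
scene shelf 68.0 28
top [255 167  29  34 916] st [-5.2  0.2] size [ 95.4 110.1] ang 89.9 zmax 113.4 zmodes [(np.int64(104), np.int64(151)), (np.int64(106), np.int64(155)), (np.int64(108), np.int64(169))]
top [253 210  29  34 930] st [-149.4    0.2] size [110.6  94.1] ang 3.2 zmax 129.3 zmodes [(np.int64(112), np.int64(99)), (np.int64(114), np.int64(102)), (np.int64(124), np.int64(105))]
top full lid 108.3 110
top spent lid 123.9 121
top pan 50.1 15
top shelf 69.6 25
t 18.15 pos [602.  136.4 252.2] st [ -6.3 156.9] rot [-90.1  -0.3  -2.6] F [ 0.1 -0.2 -1. ] gap 0.002
```

View pics/s5.png

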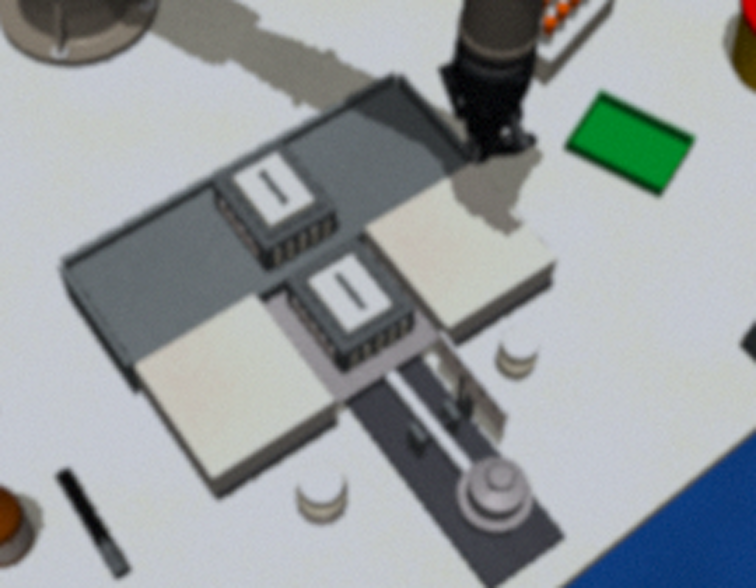

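```bash
python3 -c "
from plant import job
print(job.close_job())"
```

```text
the job is handed in; nothing more can be done
None
```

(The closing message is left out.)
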